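# Drop the notched tin lid home

### The arm

A 6-joint arm with a two-finger parallel gripper is mounted at the origin on the work surface. World frame = base frame: x ahead of the robot, y to its left, z up, the work surface at z = 0. Lengths are in m, angles in rad, forces in N, time in s.
With the tool pointing down it reaches from about 0.35 to 0.975 m from the base axis. Payload 7.1 kg.
Tool frame: the origin (TCP) lies midway between the tips of the shut fingers; the grasp point (between the pads) lies 19 mm behind it; z points along the fingers, y is the line along which they close (so a half turn about z gives the same grasp; the last joint's range is limited). The gripper opens to 88 mm and grips with 3 to 60 N. Pads are 20 mm wide; open, the fingers measure 115 mm over their backs; the gripper's body (75 mm by 178 mm) begins 61 mm behind the grasp point.
Start: joints at [1.277, 0.423, 1.63, -0, 1.089, -0.019], TCP at [0.17, 0.602, 0.223] pointing down, gripper open.
Joint ranges: [-3, 3], [-0.9, 2.11], [0.09, 2.58], [-1.31, 4.45], [0.11, 2.69], [-2.54, 2.54]. Speed limits (rad/s): [2.39, 2.39, 3.01, 3.14, 3.14, 3.14].

### API

Orientations are given as a unit quaternion [x, y, z, w].
In Python, from bench import get_obs, read_camera, sign_off gives the robot as it stands.
- The arm moves only by the tool drive_tool, never from a script. Its argument "moves" is a list of rows, each a list of 4 numbers: the shift along the tool's x, y, z in cm, then the turn about the tool's z in degrees. A call has 1 to 20 rows; each row is the pose to reach, as a shift and turn from the pose commanded when the call began, along the tool's axes at that moment; what a row does not reach only later rows make up. A row lasts 1/10 s, in which the tool goes at most 50 mm and 8.59 degrees, less where a joint would pass 70% of its speed; a pose out of reach is approached as far as the arm can. A call with a gripper value outside its range is refused whole. "hand" is the opening in per cent of the stroke, from 0 (shut) to 100 (fully open), set as the call begins (left out, the last holds). The fingers move at their own pace and stop on an object; "force" is the grip in N (left out, the last holds). Time passes only in rows, so rows that repeat a pose let the fingers close. It gives the time, the measured TCP pose, the force, the opening and the grip force at its end, in the units of the state.
- get_obs(): the state, without advancing time (a new reading comes with each control period).
- read_camera(name): name is "side" or "top" or "wrist"; returns a dict with "pixels" (400x640x3 uint8, blue, green, red), "K" (3x3 intrinsics, pixels), "R" (3x3) and "t" (3): a world point X has camera coordinates R X + t. Camera axes: x right, y down, z forward; pixel columns grow to the right and rows downward; lengths in m; the calibration is good to about 2 mm. A picture is of the moment at which its call begins. There is no depth.
- sign_off(): hands the job in; it is judged then, once.
The state is a dict: "clock": time; "joint_pos": joint angles; "dq": joint speeds; "joint_efforts": joint torques, N m; "ee_pos": TCP position; "ee_rot": TCP orientation; "force": force on the tool from outside, world axes, zero at the start; "torque": the same for the moment, N m; "opening": finger opening in m; "grip_force": force on a finger pad.
Only numpy, scipy, OpenCV 4.12 (cv2) and the standard library are available. Lean on these libraries where they do the work, as an engineer would, in place of code of your own. Each camera call takes 0.05 s, during which the arm holds its last target. There are 200 camera calls.

### The job

The lid of the wide stainless tin sits crooked on its rim, its three lugs riding on top instead of in their notches. Turn the lid on the tin, without lifting it off, until the lugs drop into the notches and the lid is fully home, flat on the rim, then let go of it. Do not shift the narrow closed tin.

Things in the scene. Friction and masses are not known exactly. Their poses are not given: they have to be found in the camera images.
- tin: Wide round stainless tin, 88 mm across, rim top 60 mm high, fixed to the bench by a black foot disc 120 mm across. Origin: centre of its underside, z up. Its rim has three equal notches, open at the top, 25 mm wide and 11 mm deep, in the directions 0, 120 and 240 deg from its x axis; two small upright ribs, flush with the rim and reaching out to 52 mm from the axis, flank each notch.
- lid: Loose stainless lid (about 150 g) on the wide tin, disc 86 mm across. Origin: on its axis, level with the undersides of its lugs, z up. Three equal lugs 10 mm wide and high point 0, 120 and 240 deg from its x axis, out to 52 mm; any lug fits any notch. Starts riding on the rim, origin 60 mm up, 29 to 60 deg from the nearest notches, either way round. Home: origin 50 mm up, disc on the rim.
- grip (a point): Centre of the lid's black grip bar, on the lid's axis, 29 mm above the lid's origin; axes as the lid's. The bar is 12 mm wide, 56 mm long along x, 30 mm high and stands on top of the disc. A plug under the lid keeps it centred in the tin with 2 mm play all round. With every lug within 10 deg of a notch centre the lid falls in by its own weight.
- narrow_tin: A narrower, taller stainless tin, 60 mm across and 102 mm high over its small black grip bar, already closed, standing loose on the bench (0.3 kg). Origin: centre of its underside. Not to be shifted.

How it is judged:
By the outcome, as a careful person would: the job done as asked, in the order asked, and still so for the second after the job is handed in, with the robot touching nothing.
It also fails if it takes over 32 s, if anything falls off the work surface, if the arm or the gripper's body presses on something with over 40 N, if the wrist force passes 120 N, or if a joint passes its speed limit or range.

## Working session

There is one attempt and no reset: what is moved stays moved. The work goes in short steps, Python scripts to look and compute and a tool call to move; the robot and the scene stay as the last step left them, time stands still between calls to the robot, and variables do not carry over. Pictures are saved under pics/ and viewed, at most 10 in all, crops included, and the job is handed in when it is done.

Besides the shell and the picture viewer there is one more tool, called after "Request:" as name([rows], argument=value, ...), one row to a line, values as JSON. drive_tool: Moves the arm, as the interface text tells. Its arguments: {"type":"object","properties":{"moves":{"type":"array","items":{"type":"array","items":{"type":"number"}}},"hand":{"type":"number"},"force":{"type":"number"}},"required":["moves"]}

```bash
mkdir -p pics; cat > h.py <<'E'
import cv2, numpy as np, json
from bench import get_obs, read_camera
def snap(name, tag):
    d=read_camera(name); im=np.array(d["pixels"]); cv2.imwrite(f"pics/{tag}.png",im)
    np.savez(f"{tag}.npz",im=im,K=d["K"],R=d["R"],t=d["t"]); return d
def load(tag): return dict(np.load(f"{tag}.npz"))
def ray(d,u,v):
    R=np.array(d["R"]);c=-R.T@np.array(d["t"]);w=R.T@np.linalg.inv(d["K"])@np.array([u,v,1.]);return c,w
def onz(d,u,v,z):
    c,w=ray(d,u,v);return c+w*(z-c[2])/w[2]
def proj(d,X):
    p=np.array(d["K"])@(np.array(d["R"])@np.array(X)+np.array(d["t"]));return p[:2]/p[2]
def tri(obs):
    A=0;b=0
    for d,u,v in obs:
        c,w=ray(d,u,v);w=w/np.linalg.norm(w);P=np.eye(3)-np.outer(w,w);A=A+P;b=b+P@c
    return np.linalg.solve(A,b)
E
python3 - <<'E'
from h import *
a=snap("top","top0");b=snap("side","side0")
for d in(a,b): print(np.round(ray(d,320,200),3).tolist())
o=get_obs();print(o["clock"],o["ee_pos"],o["ee_rot"],o["opening"])
E
```

```text
[[0.323, -0.018, 1.059], [0.186, 0.001, -0.983]]
[[0.232, 0.578, 0.532], [0.371, -0.747, -0.553]]
0.1 [0.16944559 0.60109277 0.22199853] [ 1.36978295e-01  9.90573831e-01 -6.50699507e-04 -9.38671302e-05] 0.08749566357794461
```

View pics/top0.png

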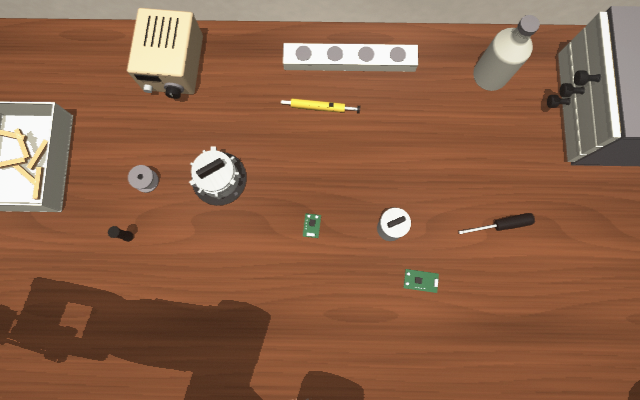

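View pics/side0.png

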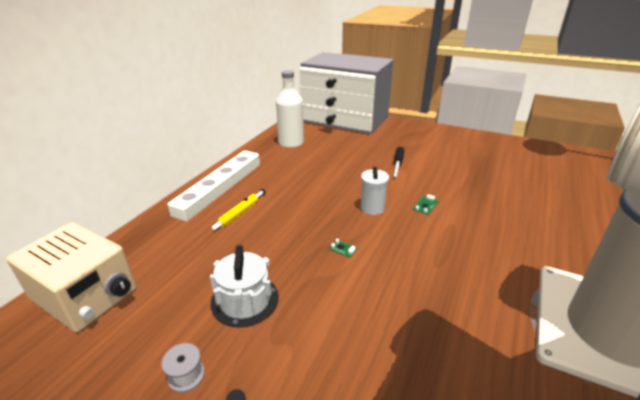

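The top view shows the wide tin at about (215,172) with its bar at (210,169). The narrow tin is at (396,223). In the side view the wide tin is at (241,285), with its bar at (239,262). The tins are well apart.

```bash
python3 - <<'E'
from h import *
t=load("top0");s=load("side0")
def blob(d,x0,x1,y0,y1,u,v,th=60):
    m=(d["im"].max(2)<th).astype(np.uint8);k=np.zeros_like(m);k[y0:y1,x0:x1]=m[y0:y1,x0:x1]
    n,l,st,c=cv2.connectedComponentsWithStats(k)
    i=min(range(1,n),key=lambda i:np.hypot(*(c[i]-[u,v]))-0.05*min(st[i,4],60));r=cv2.minAreaRect(np.argwhere(l==i)[:,::-1].astype(np.float32))
    print(st[i],c[i],r);return c[i],r
a,ra=blob(t,190,235,155,185,210,169);b,rb=blob(s,230,250,240,285,239,262)
X=tri([(t,*a),(s,*b)]);print("tri bar",X,proj(t,X)-a,proj(s,X)-b)
box=cv2.boxPoints(ra);P=np.array([onz(t,*p,0.104) for p in box]);print(P)
for i in range(4):
    e=P[(i+1)%4]-P[i];print(np.linalg.norm(e),np.degrees(np.arctan2(e[1],e[0])))
im=cv2.resize(t["im"][140:210,180:255],None,fx=8,fy=8,interpolation=cv2.INTER_CUBIC);cv2.imwrite("pics/c0.png",im)
d=snap("wrist","w0");print(proj(d,X),ray(d,320,200))
E
```

```text
[199 161  25  17 115] [211.50434783 169.65217391] ((211.2963409423828, 169.84762573242188), (4.343765735626221, 27.432249069213867), 59.4207763671875)
[235 247   8  32 172] [238.55813953 262.65116279] ((238.5989990234375, 262.5099182128906), (6.069726943969727, 31.14466667175293), 5.710593223571777)
tri bar [0.56743727 0.20266799 0.08602131] [-0.40324291 -0.87248298] [1.13927885 0.27577847]
[[0.55000441 0.22294682 0.104     ]
 [0.57911711 0.17788554 0.104     ]
 [0.57153252 0.17309849 0.104     ]
 [0.54250697 0.21811657 0.104     ]]
0.05364762634117897 -57.134739746220326
0.008968936415056498 -147.74170364994603
0.053564075115693714 122.81202931371236
0.008918676519804696 32.79178949470881
[127.04988219 517.48801848] (array([0.10529285, 0.6195602 , 0.38496005]), array([ 0.24708094, -0.0572573 , -0.96738622]))
```

View pics/c0.png

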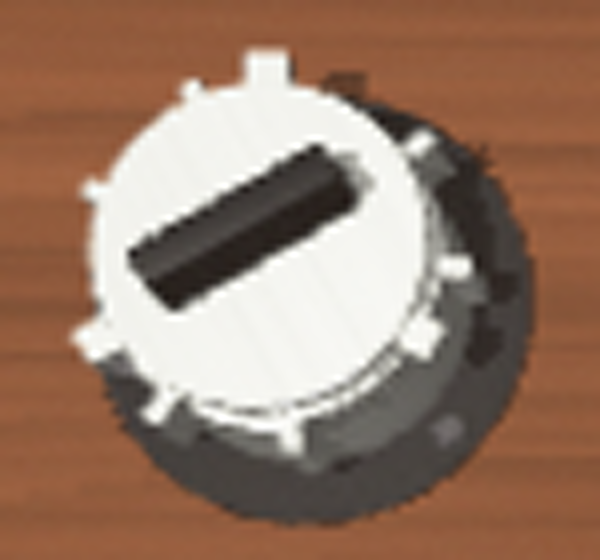

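View pics/w0.png

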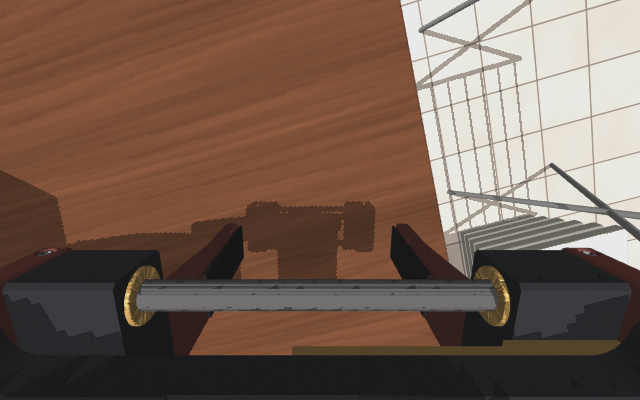

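The crop shows the lugs at (268,68), (95,340) and (425,338). The rib pairs are (193,92)+(93,190), (160,408)+(290,437) and (455,266)+(430,140). The wrist view does not reach the tin yet.

```bash
python3 - <<'E'
from h import *
t=load("top0")
f=lambda p,z: onz(t,180+p[0]/8-.5,140+p[1]/8-.5,z)[:2]
L=np.array([f(p,.07) for p in[(268,55),(80,343),(438,340)]])
Rb=np.array([f(p,.06) for p in[(189,84),(84,186),(155,422),(290,448),(470,268),(428,133)]])
for Q in(L,Rb):
    A=np.c_[2*Q,np.ones(len(Q))];s=np.linalg.lstsq(A,(Q**2).sum(1),rcond=None)[0]
    c=s[:2];r=np.sqrt(s[2]+c@c);e=Q-c;print(c,r,np.degrees(np.arctan2(e[:,1],e[:,0])))
P=np.array([f(p,.104) for p in[(130,252),(322,145),(358,182),(176,310)]])
e=P[1]-P[0];print("bar",P[:4].mean(0),np.linalg.norm(e),np.degrees(np.arctan2(e[1],e[0])))
E
```

```text
[0.56760875 0.20367066] 0.051603939263056 [   1.63995157  119.34738018 -116.66461551]
[0.56847825 0.20405231] 0.051698822524831094 [  27.27790158   70.11881379  148.95296724 -170.74272103  -92.90067158
  -49.85687571]
bar [0.56599558 0.20026378] 0.05380378244476376 -58.610952522296394
```

The lug and rib circles both fit at radius 51.6 mm (52 expected). The bar angle matches the lug angle, and the triangulated bar height is 0.086 m. The lid needs about +47° (counter-clockwise from above). I'll move above the tin, aligned to the bar.

Request:
drive_tool([
  [-12, -7, 0, 8],
  [-24, -13.5, 0, 16],
  [-36, -20, 0, 24],
  [-49.1, -27.5, 0, 32],
  [-49.1, -27.5, 0, 42.9],
  [-49.1, -27.5, 0, 42.9],
  [-49.1, -27.5, 0, 42.9],
  [-49.1, -27.5, 0, 42.9],
  [-49.1, -27.5, 0, 42.9],
  [-49.1, -27.5, 0, 42.9],
  [-49.1, -27.5, 0, 42.9],
  [-49.1, -27.5, 0, 42.9],
  [-49.1, -27.5, 0, 42.9],
  [-49.1, -27.5, 0, 42.9],
  [-49.1, -27.5, 0, 42.9],
  [-49.1, -27.5, 0, 42.9],
  [-49.1, -27.5, 0, 42.9],
  [-49.1, -27.5, 0, 42.9],
  [-49.1, -27.5, 0, 42.9],
], hand=60)

```text
clock: 2.05
ee_pos: [0.5673, 0.204, 0.2228]
ee_rot: [0.489, 0.872, 0.0, 0.0]
force: [0.0, 0.1, 0.4]
opening: 0.0526
grip_force: 0.0
```

```bash
python3 - <<'E'
from h import *
d=snap("wrist","w1");o=get_obs();print(o["clock"],o["ee_pos"],o["ee_rot"],o["opening"],o["joint_pos"])
for X in([.5674,.203,.104],[.5674,.203,.06]): print(proj(d,X))
E
```

```text
2.1 [0.56739451 0.20386112 0.22273526] [4.89556442e-01 8.71971610e-01 3.37714257e-05 2.61812716e-05] 0.05251742799442443 [ 3.25187661e-01  3.90823704e-01  1.68042179e+00  7.25654764e-06
  1.07026193e+00 -2.22450156e-01]
[315.04555892 194.49316671]
[315.24447722 185.37594321]
```

View pics/w1.png

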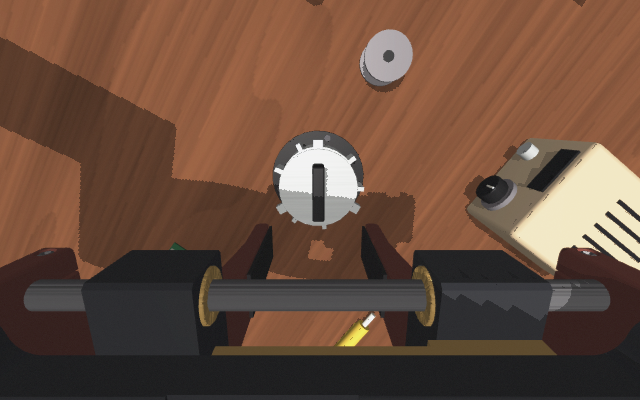

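The bar is at about (318,193), vertical, between the fingers and roughly 3 px right of the prediction. I'll refine it with the wrist and top rays.

```bash
python3 - <<'E'
from h import *
d=load("w1");t=load("top0");s=load("side0")
m=(d["im"].max(2)<60).astype(np.uint8);k=np.zeros_like(m);k[160:224,305:332]=m[160:224,305:332]
n,l,st,c=cv2.connectedComponentsWithStats(k);i=1+np.argmax(st[1:,4]);r=cv2.minAreaRect(np.argwhere(l==i)[:,::-1].astype(np.float32));print(st[i],c[i],r)
print("tri3",tri([(d,*c[i]),(t,211.5,169.65),(s,238.56,262.65)]))
for z in(.104,.095):print(onz(d,*r[0],z))
b=cv2.boxPoints(r);P=np.array([onz(d,*p,.1)[:2] for p in b])
for j in(0,1):
    e=P[j+1]-P[j];print(np.linalg.norm(e),np.degrees(np.arctan2(e[1],e[0])))
q=get_obs()["ee_rot"]
from scipy.spatial.transform import Rotation as Ro
R=Ro.from_quat(q).as_matrix();print("tool x,y ang",[np.degrees(np.arctan2(R[1,j],R[0,j])) for j in(0,1)])
for X in(onz(d,*r[0],.104),):print("shift",(R.T@(X-get_obs()["ee_pos"]))*100)
E
```

```text
[313 164  11  57 357] [318.29131653 199.68347339] ((317.9999694824219, 191.99998474121094), (55.99999237060547, 9.999998092651367), 90.0)
tri3 [0.57097221 0.19982287 0.08450443]
[0.56856651 0.20667997 0.104     ]
[0.56969771 0.20491744 0.095     ]
0.009763463343938619 31.482375131631073
0.0575217096751054 -58.205997930923374
tool x,y ang [np.float64(121.37713602420135), np.float64(31.377136085189953)]
shift [ 0.17978791  0.24582577 11.87354483]
```

The angle agrees (31.4°). I'll shift slightly, descend, and close gently in a separate call.

Request:
drive_tool([
  [0.1, 0.2, 3, 0],
  [0.1, 0.2, 6, 0],
  [0.1, 0.2, 9, 0],
  [0.1, 0.2, 11, 0],
  [0.1, 0.2, 12.5, 0],
  [0.1, 0.2, 13.5, 0],
  [0.1, 0.2, 14.2, 0],
  [0.1, 0.2, 14.2, 0],
  [0.1, 0.2, 14.2, 0],
])

```text
clock: 3.0
ee_pos: [0.5692, 0.2057, 0.0813]
ee_rot: [0.49, 0.872, 0.0, 0.0]
force: [0.7, 0.9, 0.1]
opening: 0.0528
grip_force: 0.0
```

Request:
drive_tool([
  [0, 0, 0, 0],
  [0, 0, 0, 0],
  [0, 0, 0, 0],
  [0, 0, 0, 0],
  [0, 0, 0, 0],
  [0, 0, 0, 0],
  [0, 0, 0, 0],
  [0, 0, 0, 0],
  [0, 0, 0, 0],
  [0, 0, 0, 0],
], hand=0, force=10)

```text
clock: 4.0
ee_pos: [0.5686, 0.2055, 0.0807]
ee_rot: [0.49, 0.872, -0.0, -0.0]
force: [-1.7, -0.7, 2.5]
opening: 0.0119
grip_force: 10.0
```

The bar is gripped at 11.9 mm opening. Now I'll turn the lid counter-clockwise, which is negative about tool z.

Request:
drive_tool([
  [0, 0, 0, -5],
  [0, 0, 0, -10],
  [0, 0, 0, -15],
  [0, 0, 0, -20],
  [0, 0, 0, -25],
  [0, 0, 0, -30],
  [0, 0, 0, -35],
  [0, 0, 0, -40],
  [0, 0, 0, -44],
  [0, 0, 0, -47.4],
  [0, 0, 0, -47.4],
  [0, 0, 0, -47.4],
  [0, 0, 0, -47.4],
])

```text
clock: 5.3
ee_pos: [0.5686, 0.2055, 0.0805]
ee_rot: [0.099, 0.995, -0.0, -0.0]
force: [-0.6, 0.2, -2.6]
opening: 0.0119
grip_force: 10.0
```

Request:
drive_tool([
  [0, 0, 0, 0],
  [0, 0, 0, 0],
  [0, 0, 0, 0],
  [0, 0, 0, 0],
  [0, 0, 0, 0],
], hand=40)

```text
clock: 5.8
ee_pos: [0.5688, 0.2055, 0.0808]
ee_rot: [0.098, 0.995, 0.0, 0.0]
force: [0.0, -0.4, -0.2]
opening: 0.0354
grip_force: 0.0
```

Request:
drive_tool([
  [0, 0, -3, 0],
  [0, 0, -6, 0],
  [0, 0, -10, 0],
  [0, 0, -14, 0],
  [0, 0, -14, 0],
  [0, 0, -14, 0],
], hand=60)

```text
clock: 6.4
ee_pos: [0.5691, 0.2057, 0.2217]
ee_rot: [0.098, 0.995, 0.0, 0.001]
force: [-0.2, 0.4, -0.9]
opening: 0.0528
grip_force: 0.0
```

```bash
python3 - <<'E'
from h import *
d=snap("wrist","w2");s=snap("side","side2");t=snap("top","top2");print(get_obs()["clock"])
a=cv2.resize(d["pixels"][120:240,250:390],(400,343));b=cv2.resize(s["pixels"][230:330,190:300],(377,343));cv2.imwrite("pics/c2.png",np.hstack([a,b]))
E
```

```text
6.55
```

View pics/c2.png

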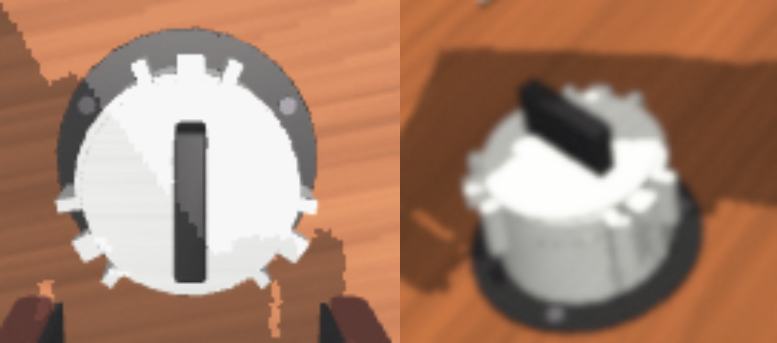

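The lugs now sit centred between their rib pairs, for example the lug at (190,65) between ribs at (140,70) and (233,70). I'll check the drop by triangulating the bar again, and also check that the narrow tin has not moved.

```bash
python3 - <<'E'
from h import *
d=load("w2");s=load("side2");s0=load("side0");t2=load("top2");t0=load("top0");w1=load("w1")
def blob(d,x0,x1,y0,y1,th=60):
    m=(d["im"].max(2)<th).astype(np.uint8);k=np.zeros_like(m);k[y0:y1,x0:x1]=m[y0:y1,x0:x1]
    n,l,st,c=cv2.connectedComponentsWithStats(k);i=1+np.argmax(st[1:,4]);x,y,w,h=st[i,:4];return np.array([x+w/2-.5,y+h/2-.5]),st[i]
for nm,w,si,box,bz in(("before",w1,s0,(230,250,240,285),.089),("after",d,s,(215,285,245,285),.079)):
    a=blob(w,305,332,160,224);b=blob(si,*box);X=tri([(w,*a[0]),(si,*b[0])])
    print(nm,a,b,X,proj(si,X)-b[0], "side row if bz .079/.089:",[np.round(proj(si,[.568,.204,z]),1) for z in(.079,.089)])
D=cv2.absdiff(t0["im"],t2["im"])[200:250,370:420].max();D2=cv2.absdiff(s0["im"],s["im"])[160:218,355:392].max(2);print("narrow diff",D,D2.max(),(D2>40).sum())
cv2.imwrite("pics/s3.png",cv2.resize(s["im"][230:330,190:300],None,fx=6,fy=6,interpolation=cv2.INTER_CUBIC))
E
```

```text
before (array([318., 192.]), array([313, 164,  11,  57, 357], dtype=int32)) (array([238.5, 262.5]), array([235, 247,   8,  32, 172], dtype=int32)) [0.57051693 0.20271028 0.08558579] [-0.30801043  0.07727723] side row if bz .079/.089: [array([239.4, 266.5]), array([238.7, 262. ])]
after (array([316.5, 209. ]), array([312, 200,  10,  19, 129], dtype=int32)) (array([237.5, 266.5]), array([225, 254,  26,  26, 344], dtype=int32)) [0.58910085 0.19699797 0.06555384] [-4.79171375 -0.50997699] side row if bz .079/.089: [array([239.4, 266.5]), array([238.7, 262. ])]
narrow diff 15 12 0
```

View pics/s3.png

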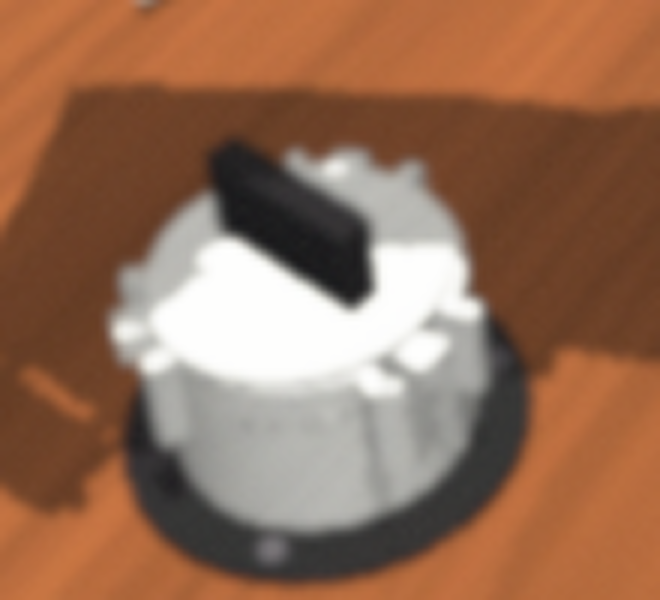

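The disc sits flush on the rim, with the lug at (420,350) level between its ribs. The bar row in the side view, 266.5, is exactly the one predicted for the home height (before the turn it was at 262.5, as predicted for riding on the rim). The wrist mask was spoiled by a sunlit patch, so I'm discarding that triangulation. The narrow tin is unchanged and the robot is clear.

```bash
python3 -c "
from bench import sign_off;print(sign_off())"
```

```text
the job is handed in; nothing more can be done
None
```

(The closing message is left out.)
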